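Open a swing-bolt pipe clamp

ROBOT

A 6-joint arm with a two-finger parallel gripper is mounted at the origin on the work surface. World frame = base frame: x ahead of the robot, y to its left, z up, the work surface at z = 0. Lengths are in m, angles in rad, forces in N, time in s.
With the tool pointing down it reaches from about 0.3 to 0.775 m from the base axis. Payload 14.6 kg.
Tool frame: the origin (TCP) lies on the centre line of the jaws, within the pads' length; the fingertips stand ctrl.tcp_to_tips ahead of it and the grasp point (between the pads) lies 2 mm behind it (ctrl.tcp_to_tips is the distance from the TCP to the fingertips, in m); z points along the fingers, y is the line along which they close (so a half turn about z gives the same grasp; the last joint's range is limited). The gripper opens to 94 mm and grips with 3 to 60 N. Pads are 16 mm wide; open, the fingers measure 119 mm over their backs; the gripper's body (75 mm by 177 mm) begins 78 mm behind the grasp point.
Start: joints at [1.045, 0.3, 1.521, -0, 1.321, -0.067], TCP at [0.244, 0.493, 0.222] pointing down, gripper open.
Joint ranges: [-3.03, 3.03], [-0.79, 2.21], [0.23, 2.52], [-1.04, 4.18], [0, 3.07], [-2.55, 2.55]. Speed limits (rad/s): [2.22, 2.22, 2.57, 3.14, 3.14, 3.14].

INTERFACE

Orientations are given as [roll, pitch, yaw] about the fixed x, y, z axes, in that order (R = Rz(yaw) Ry(pitch) Rx(roll)).
In Python, from station import telemetry, viewer, hand_in, ctrl gives the robot as it stands.
- The arm moves only by the tool step_arm, never from a script. Its argument "plan" is a list of rows, each an object of numbers: "dx", "dy", "dz": the shift along the tool's x, y, z scaled (see below); "rx", "ry", "rz": the turn, a rotation vector about the tool's x, y, z scaled (see below); "claw": the closure, from 0 (fully open) to 1 (shut). In form: [{"dx": .., "dy": .., "dz": .., "rx": .., "ry": .., "rz": .., "claw": ..}, ...]. A call has 1 to 10 rows; each row shifts and turns the commanded pose from where the row before left it, along the tool's axes as they then stand; what a row does not reach is not made up. The controller multiplies each number of a shift by 0.1 m and each number of a turn by 90 degrees. A row lasts 1/10 s, in which the tool goes at most 50 mm and 8.59 degrees, less where a joint would pass 70% of its speed; a pose out of reach is approached as far as the arm can. A call with a number of a shift or a turn outside -1 to 1 is refused whole. A call with a gripper value outside its range is refused whole. The fingers move at their own pace and stop on an object; "grip_force" is the grip in N (left out, the last holds). Time passes only in rows, so rows that do not move let the fingers close. It gives the time, the measured TCP pose, the force, the opening and the grip force at its end, in the units of the state.
- telemetry.get_obs(): the state, without advancing time (a new reading comes with each control period).
- viewer.camera(name): name is "scene" or "top"; returns a dict with "img" (384x512x3 uint8, red, green, blue), "z_map" (384x512 float32, m along the optical axis (not along the pixel's ray), 0 where there is no reading), "fx", "fy", "cx", "cy" (pixels), "R" (3x3) and "t" (3): a world point X has camera coordinates R X + t. Camera axes: x right, y down, z forward; pixel columns grow to the right and rows downward; lengths in m; the calibration is good to about 2 mm. A picture is of the moment at which its call begins.
- hand_in(): hands the job in; it is judged then, once.
Trained networks look in a picture, given as the dict that the camera call returned (one of the last four; its "shot" number tells which), for a name from the list of things; names that differ only in an ending like _2 or _b are one class to them, and where a whole thing is asked for, a point or a joint stands for the part that bears it (a point fixed in the world has none). Each returns a list of dicts, best first, with "score" (0 to 1); they miss things now and then, are a little off and sometimes report something else, mostly with a low value. They report only what shows in the picture. A call takes as long as a camera call. They do not tell look-alikes from the thing itself.
- viewer.recognise(target, picture): "rect" ([left, top, right, bottom] in pixels, round what is visible of it).
The state is a dict: "time_s": time; "qpos": joint angles; "joint_vel": joint speeds; "tau": joint torques, N m; "ee_pos": TCP position; "eef_rot": TCP orientation; "force": force on the tool from outside, world axes, zero at the start; "moment": the same for the moment, N m; "grip_width": finger opening in m; "grip_force": force on a finger pad.
Only numpy, scipy, OpenCV 4.12 (cv2) and the standard library are available. Lean on these libraries where they do the work, as an engineer would, in place of code of your own. Each camera call takes 0.05 s, during which the arm holds its last target. There are 200 camera calls.

TASK

Open the hinged pipe clamp so that the copper pipe can be taken out: unscrew the wing nut until its collar is free of the pocket, swing the eyebolt out of the slot and let it drop outwards, then lay the clamp bar fully back. Leave the pipe lying in its saddle, and the things around the clamp where they are.

Things in the scene. Friction and masses are not known exactly. Their poses are not given: they have to be found in the camera images.
- clamp: Blue cast pipe clamp screwed to the bench; fixed, at any yaw within 0.6 rad. Origin: centre of the underside of its 155 x 90 x 10 mm foot. Axes: x from the eyebolt side (-x) to the hinge side (+x), y along the pipe, z up. Its V saddle carries the pipe with its axis 58 mm up; over the pipe lies the flat dark steel clamp bar, from x = -57 to +46 mm, 40 mm wide in y, top 89 mm up.
- bar_end (a point): Middle of the slotted end of the clamp bar, 93 mm from the hinge axis and level with it while shut, 80 mm up; moves with the bar. Here the bar is 40 mm wide (y) and 16 mm thick. The slot, 13 mm wide, is open to the clamp's -x; the eyebolt stands in it. With the bolt out, a gripper can take the bar's flat sides (y = +-20 mm) from above.
- bar_hinge (a point): On the hinge axis of the clamp bar, fixed on the clamp at x = +46 mm, 80 mm above the bench. The axis runs along the clamp's y.
- clamp_bar (a joint): Angle of the clamp bar about its hinge, rad: 0 shut (level), growing as the slotted end goes up and over to its stop, fully back, at 1.95. The bar weighs about 0.32 kg and swings easily: let go before 1.57 it falls shut, past about 1.7 it falls back to the stop. It cannot be lifted while the eyebolt stands in the slot.
- eyebolt (a joint): Swing angle of the steel eyebolt (shank 12 mm) about its pin, rad: 0 upright in the slot, growing outwards (to the clamp's -x, then down) to its stop at 1.35. It swings almost freely: tilted beyond about 0.3 it drops outwards to the stop by its own weight. While the nut's collar catches on the pocket's rim, a sideways push at the nut meets a hard stop within 2 mm.
- bolt_pin (a point): Centre of the eyebolt's hinge pin, 26 mm above the bench, at the clamp's x = -46 mm. Its z axis runs along the shank and swings with the bolt; its y axis is the clamp's y. The nut can rise 8 mm in all along the bolt and does not come off.
- wing_nut (a point): Middle of the wings of the steel wing nut, on the bolt's axis, 23 mm above the collar's underside; about 108 mm up at the start. x points from wing to wing, z along the bolt. Wings: two upright round lobes, 22 mm high (11 mm above and below this point), 8 mm thick in y, tips at x = +-28 mm. Below them a hub 20 mm in diameter; the bolt's end stands between the lobes about up to here.
- nut_collar (a point): Centre of the underside of the oblong collar (16 x 24 mm, 5 mm high) that rides under the nut without turning, trapped in a 4 mm deep pocket in the bar's slotted end: floor 59 mm, rim 63 mm from the pin. To swing out it must pass over the rim: it goes freely from about 64 mm. Starts 0 to 0.6 mm off the floor. Coarse thread: 6 mm a turn, anticlockwise from above loosens, stiff (0.12 N m).
- flux_jar: Bystander: white plastic jar, 48 mm in diameter, 52 mm high; origin at its base.
- valve: Bystander: brass pipe valve with a green handwheel, 90 mm long, 87 mm high; origin at its base.
- tube_cutter: Bystander: red tube cutter lying flat, 110 x 60 mm, 22 mm high; origin at its base.
- elbow: Bystander: copper elbow fitting lying flat, 70 x 65 mm, 31 mm high; origin at its base.
- pipe_mid (a point): Middle of the axis of the loose copper pipe, 28 mm in diameter and 380 mm long, with a soldered elbow at one end that points down; it lies in the V saddle along the clamp's y, 0.3 kg.
There are look-alikes about, which are no part of the job. What is meant by the clamp is not red or yellow, and is the larger of those in its own colour.

How it is judged:
By the outcome, as a careful person would: the job done as asked, in the order asked, and still so for the second after the job is handed in, with the robot touching nothing.
It also fails if it takes over 61 s, if anything falls off the work surface, if the arm or the gripper's body presses on something with over 40 N, if the wrist force passes 120 N, or if a joint passes its speed limit or range.

## Working session

There is one attempt and no reset: what is moved stays moved. The work goes in short steps, Python scripts to look and compute and a tool call to move; the robot and the scene stay as the last step left them, time stands still between calls to the robot, and variables do not carry over. Pictures are saved under pics/ and viewed, at most 10 in all, crops included, and the job is handed in when it is done.

Besides the shell and the picture viewer there is one more tool, called after "Emit:" by a JSON object that holds its "fn" and its "kwargs". step_arm: Moves the arm, as the interface text tells. Shifts and turns lie within -1 to 1; 1 stands for 0.1 m of shift or 90 degrees of turn. Its arguments: {"type":"object","properties":{"plan":{"type":"array"},"grip_force":{"type":"number"}},"required":["plan"]}

```bash
mkdir -p pics; ls; python3 - <<'E'
from station import telemetry, viewer, ctrl
import cv2,numpy as np
print(telemetry.get_obs(), ctrl.tcp_to_tips)
for n in ("scene","top"):
    p=viewer.camera(n); cv2.imwrite(f"pics/{n}0.png",p["img"][:,:,::-1]); np.savez(f"{n}0.npz",**{k:p[k] for k in("img","z_map","fx","fy","cx","cy","R","t")})
    print(n,p["fx"],p["cx"],p["cy"],p["R"].tolist(),p["t"].tolist())
    for t in ("clamp","wing_nut","bar_end","flux_jar","valve","tube_cutter","elbow"):
        print(t,[(np.round(d["rect"]).tolist(),round(d["score"],2)) for d in viewer.recognise(t,p)])
E
```

```text
pics
{'time_s': 0.0, 'qpos': array([ 1.04536691e+00,  3.00450892e-01,  1.52160135e+00, -9.59708458e-07,
        1.32070142e+00, -6.66089909e-02]), 'joint_vel': array([-0.00156277,  0.00072782, -0.00049693,  0.00055973, -0.00020975,
       -0.00109324]), 'tau': array([-1.31389224e-04, -5.31805015e+01, -3.52739990e+01,  7.08533311e-02,
        2.43817322e-02, -7.88016428e-05]), 'ee_pos': array([0.24347052, 0.4928944 , 0.22188883]), 'eef_rot': array([-3.14043416e+00, -7.63488004e-05,  2.68277242e+00]), 'force': array([ 0.19185259,  1.19400598, -0.16370926]), 'moment': array([ 0.02005134, -0.02479584,  0.0259082 ]), 'grip_force': 0.0, 'grip_width': 0.09381618143293999} 0.017
scene 490.85716443915817 259.85420478653333 194.3662374813985 [[0.8814092163882712, 0.4723526069769089, -0.000898859238885967], [0.4065500311211693, -0.7595878076111241, -0.5076843849518143], [-0.24048880527207453, 0.4471122646613974, -0.8615426613512337]] [-0.4722970959090932, -0.21541423960052034, 1.581728575559955]
clamp [([159.0, 176.0, 199.0, 212.0], 0.96), ([228.0, 182.0, 287.0, 232.0], 0.82), ([211.0, 299.0, 2
[... 749 characters left out ...]
387512105], [0.12135758394842198, -0.028126401897163245, -0.9922102813086149]] [-0.07171664992226294, 0.5590362407648451, 1.1022761528051637]
clamp [([338.0, 128.0, 372.0, 182.0], 0.92), ([238.0, 106.0, 265.0, 148.0], 0.91), ([261.0, 250.0, 286.0, 295.0], 0.78), ([232.0, 170.0, 264.0, 226.0], 0.65)]
wing_nut [([275.0, 289.0, 278.0, 296.0], 0.47)]
bar_end [([240.0, 171.0, 259.0, 217.0], 0.88), ([357.0, 131.0, 371.0, 171.0], 0.85), ([248.0, 105.0, 262.0, 134.0], 0.76), ([267.0, 260.0, 284.0, 292.0], 0.66)]
flux_jar [([198.0, 155.0, 212.0, 175.0], 0.65), ([243.0, 202.0, 255.0, 219.0], 0.64)]
valve [([278.0, 145.0, 312.0, 167.0], 0.75)]
tube_cutter [([182.0, 210.0, 216.0, 252.0], 0.94)]
elbow []
```

```bash
python3 - <<'E'
import cv2
a=cv2.imread("pics/scene0.png")[130:370,130:370];b=cv2.imread("pics/top0.png")[90:310,170:390]
cv2.imwrite("pics/both.png",cv2.hconcat([cv2.resize(a,(400,400),interpolation=3),cv2.resize(b,(400,400),interpolation=3)]))
E
```

```text
(no output)
```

View pics/both.png

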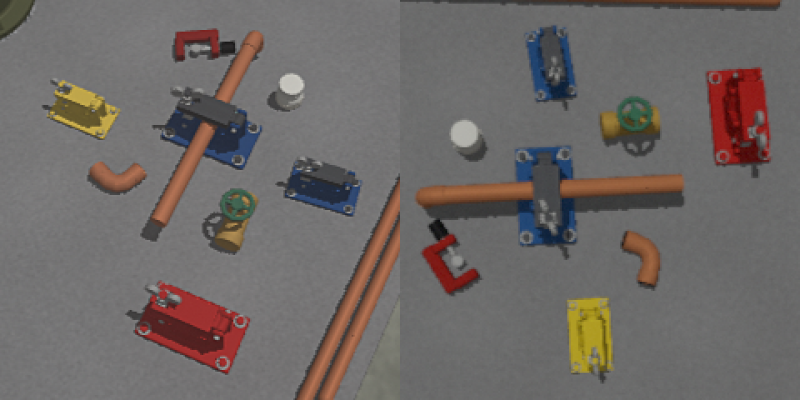

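Large blue clamp with the pipe (scene 258,207; top 248,198) is the target. The look-alikes are red (246,326 / 355,155), yellow (179,194 / 273,272) and small blue (325,242 / 252,127). The nut is on the near side, at about top (248,210).

```bash
cat > h.py <<'E'
import numpy as np,cv2
def cloud(p):
    z=p["z_map"];v,u=np.mgrid[:z.shape[0],:z.shape[1]]
    c=np.stack([(u-p["cx"])/p["fx"]*z,(v-p["cy"])/p["fy"]*z,z],-1)
    w=(c-np.asarray(p["t"]))@np.asarray(p["R"]); w[z==0]=np.nan; return w
E
python3 - <<'E'
from h import *
for n,(l,t,r,b) in (("scene",(220,170,295,240)),("top",(228,160,270,232))):
    p=dict(np.load(n+"0.npz"));w=cloud(p)
    hsv=cv2.cvtColor(p["img"],cv2.COLOR_RGB2HSV); m=np.zeros(w.shape[:2],bool);m[t:b,l:r]=1
    hh,ss,vv=[hsv[...,i].astype(int) for i in range(3)]
    blue=m&(hh>100)&(hh<125)&(ss>120)
    foot=blue&(w[...,2]<.018)
    rc=cv2.minAreaRect(w[foot][:,:2].astype(np.float32)*1000); print(n,"foot",rc,foot.sum(),w[foot][:,2].mean())
    dark=m&(ss<70)&(w[...,2]>.08)&(w[...,2]<.096)
    print("bar",cv2.minAreaRect(w[dark][:,:2].astype(np.float32)*1000),dark.sum(),np.median(w[dark][:,2]))
    nut=m&(w[...,2]>.1)
    print("nut",nut.sum(),np.round(w[nut],3).tolist()[:40],np.argwhere(nut)[:3].tolist())
    cop=(hh<15)&(ss>90)&(w[...,2]>.062)&(w[...,2]<.08)&(np.abs(w[...,0]-.5)<.3)
    P=w[cop]; d=cv2.fitLine(P[:,:2].astype(np.float32),cv2.DIST_HUBER,0,.001,.001).ravel();print("pipe",d,np.arctan2(d[1],d[0]),P.min(0),P.max(0),np.median(P[:,0]))
a=dict(np.load("scene0.npz"))["img"][165:240,210:300];b=dict(np.load("top0.npz"))["img"][160:235,205:295]
c=cv2.hconcat([cv2.resize(x,(400,333),interpolation=2) for x in(a,b)]);cv2.imwrite("pics/crop1.png",c[:,:,::-1])
E
```

```text
scene foot ((551.7642822265625, -48.78291702270508), (153.26072692871094, 90.44065856933594), 4.03563928604126) 279 0.00908722209648073
bar ((551.67138671875, -48.13629913330078), (110.66114807128906, 44.573368072509766), 3.531071424484253) 451 0.08745279494713583
nut 108 [[0.484, -0.058, 0.117], [0.485, -0.054, 0.112], [0.491, -0.058, 0.122], [0.492, -0.056, 0.119], [0.494, -0.054, 0.119], [0.496, -0.052, 0.118], [0.482, -0.06, 0.113], [0.485, -0.06, 0.116], [0.49, -0.063, 0.122], [0.493, -0.062, 0.123], [0.493, -0.058, 0.118], [0.495, -0.055, 0.115], [0.497, -0.054, 0.115], [0.498, -0.051, 0.112], [0.513, -0.043, 0.112], [0.518, -0.046, 0.121], [0.52, -0.044, 0.118], [0.523, -0.043, 0.12], [0.523, -0.039, 0.114], [0.526, -0.039, 0.116], [0.484, -0.064, 0.114], [0.485, -0.061, 0.112], [0.49, -0.063, 0.117], [0.492, -0.062, 0.118], [0.494, -0.059, 0.115], [0.498, -0.06, 0.119], [0.498, -0.055, 0.113], [0.501, -0.055, 0.115], [0.502, -0.051, 0.11], [0.504, -0.05, 0.11], [0.506, -0.047, 0.108], [0.508, -0.045, 0.106], [0.515, -0.046, 0.113], [0.52, -0.049, 0.121], [0.522, -0.048, 0.121
[... 1033 characters left out ...]
0.115], [0.519, -0.038, 0.119], [0.519, -0.041, 0.119], [0.519, -0.044, 0.116], [0.516, -0.038, 0.116], [0.516, -0.041, 0.119], [0.517, -0.044, 0.112], [0.517, -0.046, 0.11], [0.515, -0.039, 0.101], [0.514, -0.041, 0.109], [0.514, -0.044, 0.11], [0.514, -0.046, 0.109], [0.515, -0.049, 0.105], [0.515, -0.052, 0.102], [0.512, -0.039, 0.101], [0.512, -0.041, 0.105], [0.512, -0.044, 0.108], [0.512, -0.046, 0.109], [0.512, -0.049, 0.11], [0.512, -0.052, 0.103], [0.513, -0.055, 0.102], [0.51, -0.036, 0.1]] [[199, 248], [200, 246], [200, 247]]
pipe [ 0.07790694 -0.99696064  0.5543453  -0.06155873] -1.4928104 [ 0.52929813 -0.35512798  0.06204892] [0.74154648 0.15050044 0.07999837] 0.5547044603787014
```

View pics/crop1.png

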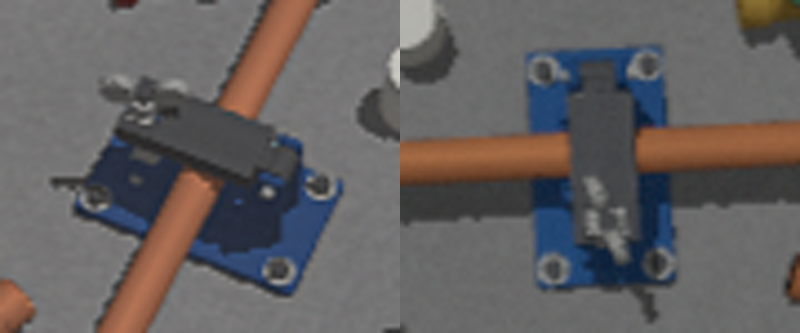

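```bash
python3 - <<'E'
from h import *
for n,(l,t,r,b) in (("scene",(220,170,295,240)),("top",(228,160,270,232))):
    p=dict(np.load(n+"0.npz"));w=cloud(p);m=np.zeros(w.shape[:2],bool);m[t:b,l:r]=1
    for lo in(.098,.103,.11):
        P=w[m&(w[...,2]>lo)&(w[...,2]<.13)];rc=cv2.minAreaRect(P[:,:2].astype(np.float32)*1000)
        d=np.linalg.svd(P[:,:2]-P[:,:2].mean(0))[2][0];print(n,lo,len(P),P.mean(0).round(4),P[:,2].max(),np.degrees(np.arctan2(d[1],d[0])),rc)
E
```

```text
scene 0.098 115 [ 0.5079 -0.053   0.11  ] 0.12288110451193747 22.93298067134693 ((507.1894836425781, -50.70053482055664), (53.68383026123047, 19.43321418762207), 14.594832420349121)
scene 0.103 95 [ 0.508  -0.0525  0.112 ] 0.12288110451193747 22.86358529678233 ((507.7541198730469, -51.407310485839844), (54.544898986816406, 11.832457542419434), 21.850391387939453)
scene 0.11 60 [ 0.5072 -0.0525  0.1153] 0.12288110451193747 22.294375588657676 ((506.8578186035156, -51.7667236328125), (52.61354064941406, 11.832457542419434), 21.850387573242188)
top 0.098 91 [ 0.5085 -0.0453  0.1114] 0.12251277821712249 -157.3058545538387 ((508.7420349121094, -45.59453201293945), (52.78108215332031, 18.988975524902344), 34.81181335449219)
top 0.103 75 [ 0.5084 -0.0457  0.1135] 0.12251277821712249 -157.87137075527056 ((509.02581787109375, -45.085166931152344), (55.1863899230957, 14.722275733947754), 13.388511657714844)
top 0.11 50 [ 0.5072 -0.0461  0.1165] 0.12251277821712249 -157.10481631960937 ((508.4112243652344, -45.965728759765625), (53.74494171142578, 8.318506240844727), 22.500717163085938)
```

Emit:
{"fn": "step_arm", "kwargs": {"plan": [{"rz": 0.092}, {"rz": 0.092}, {"rz": 0.092}, {"rz": 0.092}, {"rz": 0.092}, {"dx": -0.43, "dy": 0.026}, {"dx": -0.43, "dy": 0.026}, {"dx": -0.43, "dy": 0.026}, {"dx": -0.43, "dy": 0.026}, {"dx": -0.43, "dy": 0.026}], "grip_force": 30}}

```text
$.plan[0]: bad value
```

Emit:
{"fn": "step_arm", "kwargs": {"plan": [{"dx": -0.43, "dy": 0.026}, {"dx": -0.43, "dy": 0.026}, {"dx": -0.43, "dy": 0.026}, {"dx": -0.43, "dy": 0.026}, {"dx": -0.43, "dy": 0.026}, {"dx": -0.43, "dy": 0.026}, {"dx": -0.43, "dy": 0.026}, {"dx": -0.43, "dy": 0.026}, {"dx": -0.43, "dy": 0.026}, {"dz": 0.2}]}}

```text
$.plan[0]: bad value
```

Emit:
{"fn": "step_arm", "kwargs": {"plan": [{"dx": 0, "dy": 0, "dz": 0, "rx": 0, "ry": 0, "rz": 0.092, "claw": 0}, {"dx": 0, "dy": 0, "dz": 0, "rx": 0, "ry": 0, "rz": 0.092, "claw": 0}, {"dx": 0, "dy": 0, "dz": 0, "rx": 0, "ry": 0, "rz": 0.092, "claw": 0}, {"dx": 0, "dy": 0, "dz": 0, "rx": 0, "ry": 0, "rz": 0.092, "claw": 0}, {"dx": 0, "dy": 0, "dz": 0, "rx": 0, "ry": 0, "rz": 0.092, "claw": 0}, {"dx": -0.43, "dy": 0.026, "dz": 0, "rx": 0, "ry": 0, "rz": 0, "claw": 0}, {"dx": -0.43, "dy": 0.026, "dz": 0, "rx": 0, "ry": 0, "rz": 0, "claw": 0}, {"dx": -0.43, "dy": 0.026, "dz": 0, "rx": 0, "ry": 0, "rz": 0, "claw": 0}, {"dx": -0.43, "dy": 0.026, "dz": 0, "rx": 0, "ry": 0, "rz": 0, "claw": 0}, {"dx": -0.43, "dy": 0.026, "dz": 0, "rx": 0, "ry": 0, "rz": 0, "claw": 0}], "grip_force": 30}}

```text
time_s: 1.8
ee_pos: [0.3376, 0.2976, 0.2226]
eef_rot: [3.141, -0.0, 1.961]
force: [0.4, -0.5, -0.8]
grip_width: 0.0941
grip_force: 0.0
```

Emit:
{"fn": "step_arm", "kwargs": {"plan": [{"dx": -0.43, "dy": 0.026, "dz": 0, "rx": 0, "ry": 0, "rz": 0, "claw": 0}, {"dx": -0.43, "dy": 0.026, "dz": 0, "rx": 0, "ry": 0, "rz": 0, "claw": 0}, {"dx": -0.43, "dy": 0.026, "dz": 0, "rx": 0, "ry": 0, "rz": 0, "claw": 0}, {"dx": -0.43, "dy": 0.026, "dz": 0, "rx": 0, "ry": 0, "rz": 0, "claw": 0}, {"dx": -0.43, "dy": 0.026, "dz": 0, "rx": 0, "ry": 0, "rz": 0, "claw": 0}, {"dx": -0.43, "dy": 0.026, "dz": 0, "rx": 0, "ry": 0, "rz": 0, "claw": 0}, {"dx": -0.43, "dy": 0.026, "dz": 0, "rx": 0, "ry": 0, "rz": 0, "claw": 0}, {"dx": -0.43, "dy": 0.026, "dz": 0, "rx": 0, "ry": 0, "rz": 0, "claw": 0}, {"dx": -0.43, "dy": 0.026, "dz": 0, "rx": 0, "ry": 0, "rz": 0, "claw": 0}, {"dx": 0, "dy": 0, "dz": 0.2, "rx": 0, "ry": 0, "rz": 0, "claw": 0}]}}

```text
time_s: 2.8
ee_pos: [0.5079, -0.0539, 0.2038]
eef_rot: [3.138, 0.003, 1.956]
force: [0.3, 0.3, -1.0]
grip_width: 0.0939
grip_force: 0.0
```

Emit:
{"fn": "step_arm", "kwargs": {"plan": [{"dx": 0, "dy": 0, "dz": 0.3, "rx": 0, "ry": 0, "rz": 0, "claw": 0}, {"dx": 0, "dy": 0, "dz": 0.3, "rx": 0, "ry": 0, "rz": 0, "claw": 0}, {"dx": 0, "dy": 0, "dz": 0.14, "rx": 0, "ry": 0, "rz": 0, "claw": 0}, {"dx": 0, "dy": 0, "dz": 0, "rx": 0, "ry": 0, "rz": 0, "claw": 0}, {"dx": 0, "dy": 0, "dz": 0, "rx": 0, "ry": 0, "rz": 0, "claw": 0}]}}

```text
time_s: 3.3
ee_pos: [0.5061, -0.05, 0.1291]
eef_rot: [3.141, 0.0, 1.96]
force: [-0.3, 0.1, -0.4]
grip_width: 0.0942
grip_force: 0.0
```

```bash
python3 - <<'E'
from station import telemetry, viewer
import cv2
o=telemetry.get_obs();print(o["ee_pos"],o["eef_rot"],o["qpos"],o["grip_width"],o["time_s"])
a=viewer.camera("scene")["img"][160:235,200:290];b=viewer.camera("top")["img"][160:235,205:295]
c=cv2.hconcat([cv2.resize(x,(400,333),interpolation=2) for x in(a,b)]);cv2.imwrite("pics/crop2.png",c[:,:,::-1])
E
```

```text
[ 0.50610319 -0.05003199  0.12910983] [3.14113303e+00 2.77464761e-04 1.96021113e+00] [-1.70570385e-01  3.08668913e-01  1.74128839e+00  1.02080368e-05
  1.09109855e+00 -5.59989956e-01] 0.0941599034658584 3.3
```

View pics/crop2.png

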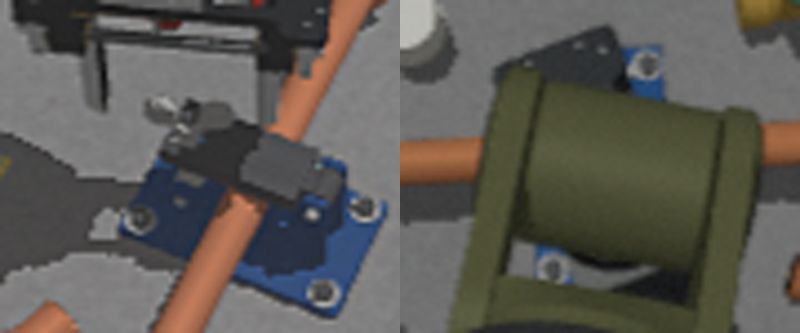

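The view shows the nut at (185,112) in the left crop, centred between the two open fingers (95 and 270). The fingers hang just above it and the pipe is untouched.

Emit:
{"fn": "step_arm", "kwargs": {"plan": [{"dx": 0, "dy": 0, "dz": 0.16, "rx": 0, "ry": 0, "rz": 0, "claw": 0}, {"dx": 0, "dy": 0, "dz": 0, "rx": 0, "ry": 0, "rz": 0, "claw": 1}, {"dx": 0, "dy": 0, "dz": 0, "rx": 0, "ry": 0, "rz": 0, "claw": 1}, {"dx": 0, "dy": 0, "dz": 0, "rx": 0, "ry": 0, "rz": 0, "claw": 1}, {"dx": 0, "dy": 0, "dz": 0, "rx": 0, "ry": 0, "rz": 0, "claw": 1}, {"dx": 0, "dy": 0, "dz": 0, "rx": 0, "ry": 0, "rz": 0, "claw": 1}], "grip_force": 25}}

```text
time_s: 4.0
ee_pos: [0.5068, -0.0499, 0.1132]
eef_rot: [3.139, 0.001, 1.96]
force: [14.6, 7.9, 2.0]
grip_width: 0.0575
grip_force: 8.4
```

Emit:
{"fn": "step_arm", "kwargs": {"plan": [{"dx": 0, "dy": 0.007, "dz": 0, "rx": 0, "ry": 0, "rz": 0, "claw": 1}, {"dx": 0, "dy": 0, "dz": 0, "rx": 0, "ry": 0, "rz": 0, "claw": 1}, {"dx": 0, "dy": 0, "dz": 0, "rx": 0, "ry": 0, "rz": 0, "claw": 1}]}}

```text
time_s: 4.3
ee_pos: [0.5078, -0.0494, 0.1134]
eef_rot: [3.138, 0.001, 1.96]
force: [7.5, 4.1, 3.2]
grip_width: 0.0551
grip_force: 25.0
```

Emit:
{"fn": "step_arm", "kwargs": {"plan": [{"dx": 0, "dy": 0.004, "dz": -0.0014, "rx": 0, "ry": 0, "rz": -0.09, "claw": 1}, {"dx": 0, "dy": 0, "dz": -0.0014, "rx": 0, "ry": 0, "rz": -0.09, "claw": 1}, {"dx": 0, "dy": 0, "dz": -0.0014, "rx": 0, "ry": 0, "rz": -0.09, "claw": 1}, {"dx": 0, "dy": 0, "dz": -0.0014, "rx": 0, "ry": 0, "rz": -0.09, "claw": 1}, {"dx": 0, "dy": 0, "dz": 0, "rx": 0, "ry": 0, "rz": 0, "claw": 1}]}}

```text
time_s: 4.8
ee_pos: [0.5078, -0.0495, 0.1138]
eef_rot: [3.14, 0.002, 2.531]
force: [5.0, 1.6, 2.3]
grip_width: 0.0547
grip_force: 25.0
```

```bash
python3 - <<'E'
from station import telemetry
o=telemetry.get_obs();print({k:o[k] for k in("ee_pos","eef_rot","qpos","force","moment","grip_width","grip_force")})
E
```

```text
{'ee_pos': array([ 0.50782018, -0.04954824,  0.11383222]), 'eef_rot': array([3.14016485e+00, 2.46960532e-03, 2.53113320e+00]), 'qpos': array([-1.69174107e-01,  3.31528638e-01,  1.75110326e+00,  2.71419583e-04,
        1.05611793e+00, -1.12964601e+00]), 'force': array([4.95683343, 1.55483098, 2.2605833 ]), 'moment': array([ 0.03509937, -0.74661013,  0.16577386]), 'grip_width': 0.054714571582368816, 'grip_force': 24.99905437231064}
```

Emit:
{"fn": "step_arm", "kwargs": {"plan": [{"dx": 0, "dy": 0, "dz": -0.0014, "rx": 0, "ry": 0, "rz": -0.09, "claw": 1}, {"dx": 0, "dy": 0, "dz": -0.0014, "rx": 0, "ry": 0, "rz": -0.09, "claw": 1}, {"dx": 0, "dy": 0, "dz": -0.0014, "rx": 0, "ry": 0, "rz": -0.09, "claw": 1}, {"dx": 0, "dy": 0, "dz": -0.0014, "rx": 0, "ry": 0, "rz": -0.09, "claw": 1}, {"dx": 0, "dy": 0, "dz": -0.0014, "rx": 0, "ry": 0, "rz": -0.09, "claw": 1}, {"dx": 0, "dy": 0, "dz": -0.0014, "rx": 0, "ry": 0, "rz": -0.09, "claw": 1}, {"dx": 0, "dy": 0, "dz": -0.0014, "rx": 0, "ry": 0, "rz": -0.09, "claw": 1}, {"dx": 0, "dy": 0, "dz": -0.0014, "rx": 0, "ry": 0, "rz": -0.09, "claw": 1}, {"dx": 0, "dy": 0, "dz": -0.0014, "rx": 0, "ry": 0, "rz": -0.09, "claw": 1}, {"dx": 0, "dy": 0, "dz": 0, "rx": 0, "ry": 0, "rz": 0, "claw": 1}]}}

```text
time_s: 5.8
ee_pos: [0.5084, -0.05, 0.1152]
eef_rot: [-3.138, 0.003, -2.48]
force: [8.4, -1.6, -2.0]
grip_width: 0.0551
grip_force: 25.0
```

Emit:
{"fn": "step_arm", "kwargs": {"plan": [{"dx": 0, "dy": 0, "dz": 0, "rx": 0, "ry": 0, "rz": 0, "claw": 0.1}, {"dx": 0, "dy": 0, "dz": 0, "rx": 0, "ry": 0, "rz": 0, "claw": 0.1}, {"dx": 0, "dy": 0, "dz": 0, "rx": 0, "ry": 0, "rz": 0, "claw": 0.1}]}}

```text
time_s: 6.1
ee_pos: [0.5066, -0.0495, 0.1142]
eef_rot: [3.141, -0.0, -2.485]
force: [-0.9, -0.6, 0.0]
grip_width: 0.0752
grip_force: 0.0
```

Emit:
{"fn": "step_arm", "kwargs": {"plan": [{"dx": 0, "dy": 0, "dz": 0, "rx": 0, "ry": 0, "rz": 0.095, "claw": 0.1}, {"dx": 0, "dy": 0, "dz": 0, "rx": 0, "ry": 0, "rz": 0.095, "claw": 0.1}, {"dx": 0, "dy": 0, "dz": 0, "rx": 0, "ry": 0, "rz": 0.095, "claw": 0.1}, {"dx": 0, "dy": 0, "dz": 0, "rx": 0, "ry": 0, "rz": 0.095, "claw": 0.1}, {"dx": 0, "dy": 0, "dz": 0, "rx": 0, "ry": 0, "rz": 0.095, "claw": 0.1}, {"dx": 0, "dy": 0, "dz": 0, "rx": 0, "ry": 0, "rz": 0.095, "claw": 0.1}, {"dx": 0, "dy": 0, "dz": 0, "rx": 0, "ry": 0, "rz": 0.095, "claw": 0.1}, {"dx": 0, "dy": 0, "dz": 0, "rx": 0, "ry": 0, "rz": 0.095, "claw": 0.1}, {"dx": 0, "dy": 0, "dz": 0, "rx": 0, "ry": 0, "rz": 0.095, "claw": 0.1}, {"dx": 0, "dy": 0, "dz": 0, "rx": 0, "ry": 0, "rz": 0.095, "claw": 0.1}]}}

```text
time_s: 7.1
ee_pos: [0.5067, -0.0495, 0.1142]
eef_rot: [-3.141, -0.0, 2.3]
force: [0.4, -0.1, -0.2]
grip_width: 0.0848
grip_force: 0.0
```

Emit:
{"fn": "step_arm", "kwargs": {"plan": [{"dx": 0, "dy": 0, "dz": 0, "rx": 0, "ry": 0, "rz": 0.095, "claw": 0.1}, {"dx": 0, "dy": 0, "dz": 0, "rx": 0, "ry": 0, "rz": 0.095, "claw": 0.1}, {"dx": 0, "dy": 0, "dz": 0, "rx": 0, "ry": 0, "rz": 0.095, "claw": 0.1}, {"dx": 0, "dy": 0, "dz": 0, "rx": 0, "ry": 0, "rz": 0.095, "claw": 0.1}, {"dx": 0, "dy": 0, "dz": 0, "rx": 0, "ry": 0, "rz": 0.095, "claw": 0.1}, {"dx": 0, "dy": 0, "dz": 0, "rx": 0, "ry": 0, "rz": 0.095, "claw": 0.1}, {"dx": 0, "dy": 0, "dz": 0, "rx": 0, "ry": 0, "rz": 0.095, "claw": 0.1}, {"dx": 0, "dy": 0, "dz": 0, "rx": 0, "ry": 0, "rz": 0.095, "claw": 0.1}, {"dx": 0, "dy": 0, "dz": 0, "rx": 0, "ry": 0, "rz": 0.095, "claw": 0.1}, {"dx": 0, "dy": 0, "dz": 0, "rx": 0, "ry": 0, "rz": 0.095, "claw": 0.1}]}}

```text
time_s: 8.1
ee_pos: [0.5067, -0.0495, 0.1142]
eef_rot: [-3.141, 0.0, 0.807]
force: [-0.2, 0.8, -0.3]
grip_width: 0.085
grip_force: 0.0
```

Emit:
{"fn": "step_arm", "kwargs": {"plan": [{"dx": 0, "dy": 0, "dz": 0, "rx": 0, "ry": 0, "rz": 0.093, "claw": 0.1}, {"dx": 0.016, "dy": 0.012, "dz": 0, "rx": 0, "ry": 0, "rz": 0, "claw": 1}, {"dx": 0, "dy": 0, "dz": 0, "rx": 0, "ry": 0, "rz": 0, "claw": 1}, {"dx": 0, "dy": 0, "dz": 0, "rx": 0, "ry": 0, "rz": 0, "claw": 1}, {"dx": 0, "dy": 0, "dz": 0, "rx": 0, "ry": 0, "rz": 0, "claw": 1}, {"dx": 0, "dy": 0, "dz": 0, "rx": 0, "ry": 0, "rz": 0, "claw": 1}]}}

```text
time_s: 8.7
ee_pos: [0.5088, -0.0495, 0.1142]
eef_rot: [-3.141, 0.0, 0.669]
force: [0.5, 0.1, -0.2]
grip_width: 0.0552
grip_force: 25.0
```

Emit:
{"fn": "step_arm", "kwargs": {"plan": [{"dx": 0, "dy": 0, "dz": -0.0014, "rx": 0, "ry": 0, "rz": -0.09, "claw": 1}, {"dx": 0, "dy": 0, "dz": -0.0014, "rx": 0, "ry": 0, "rz": -0.09, "claw": 1}, {"dx": 0, "dy": 0, "dz": -0.0014, "rx": 0, "ry": 0, "rz": -0.09, "claw": 1}, {"dx": 0, "dy": 0, "dz": -0.0014, "rx": 0, "ry": 0, "rz": -0.09, "claw": 1}, {"dx": 0, "dy": 0, "dz": -0.0014, "rx": 0, "ry": 0, "rz": -0.09, "claw": 1}, {"dx": 0, "dy": 0, "dz": -0.0014, "rx": 0, "ry": 0, "rz": -0.09, "claw": 1}, {"dx": 0, "dy": 0, "dz": -0.0014, "rx": 0, "ry": 0, "rz": -0.09, "claw": 1}, {"dx": 0, "dy": 0, "dz": -0.0014, "rx": 0, "ry": 0, "rz": -0.09, "claw": 1}, {"dx": 0, "dy": 0, "dz": -0.0014, "rx": 0, "ry": 0, "rz": -0.09, "claw": 1}, {"dx": 0, "dy": 0, "dz": -0.0014, "rx": 0, "ry": 0, "rz": -0.09, "claw": 1}]}}

```text
time_s: 9.7
ee_pos: [0.5089, -0.0496, 0.1156]
eef_rot: [3.141, 0.0, 2.088]
force: [0.9, -0.2, -1.6]
grip_width: 0.0549
grip_force: 25.0
```

Emit:
{"fn": "step_arm", "kwargs": {"plan": [{"dx": 0, "dy": 0, "dz": -0.0014, "rx": 0, "ry": 0, "rz": -0.09, "claw": 1}, {"dx": 0, "dy": 0, "dz": -0.0014, "rx": 0, "ry": 0, "rz": -0.09, "claw": 1}, {"dx": 0, "dy": 0, "dz": -0.0014, "rx": 0, "ry": 0, "rz": -0.09, "claw": 1}, {"dx": 0, "dy": 0, "dz": -0.0014, "rx": 0, "ry": 0, "rz": -0.09, "claw": 1}, {"dx": 0, "dy": 0, "dz": -0.0014, "rx": 0, "ry": 0, "rz": -0.09, "claw": 1}, {"dx": 0, "dy": 0, "dz": -0.0014, "rx": 0, "ry": 0, "rz": -0.09, "claw": 1}, {"dx": 0, "dy": 0, "dz": -0.0014, "rx": 0, "ry": 0, "rz": -0.09, "claw": 1}, {"dx": 0, "dy": 0, "dz": -0.0014, "rx": 0, "ry": 0, "rz": -0.09, "claw": 1}, {"dx": 0, "dy": 0, "dz": -0.0014, "rx": 0, "ry": 0, "rz": -0.09, "claw": 1}, {"dx": 0, "dy": 0, "dz": -0.0014, "rx": 0, "ry": 0, "rz": -0.09, "claw": 1}]}}

```text
time_s: 10.7
ee_pos: [0.5088, -0.0495, 0.117]
eef_rot: [3.141, -0.0, -2.782]
force: [-0.3, 0.8, -1.4]
grip_width: 0.055
grip_force: 25.0
```

Emit:
{"fn": "step_arm", "kwargs": {"plan": [{"dx": 0, "dy": 0, "dz": -0.0014, "rx": 0, "ry": 0, "rz": -0.09, "claw": 1}, {"dx": 0, "dy": 0, "dz": -0.0014, "rx": 0, "ry": 0, "rz": -0.09, "claw": 1}, {"dx": 0, "dy": 0, "dz": 0, "rx": 0, "ry": 0, "rz": 0, "claw": 1}]}}

```text
time_s: 11.0
ee_pos: [0.5089, -0.0494, 0.1173]
eef_rot: [3.142, 0.0, -2.502]
force: [2.0, 1.0, -1.9]
grip_width: 0.0551
grip_force: 25.0
```

Emit:
{"fn": "step_arm", "kwargs": {"plan": [{"dx": 0, "dy": 0, "dz": 0, "rx": 0, "ry": 0, "rz": 0, "claw": 0.1}, {"dx": 0, "dy": 0, "dz": 0, "rx": 0, "ry": 0, "rz": 0, "claw": 0.1}, {"dx": 0, "dy": 0, "dz": 0, "rx": 0, "ry": 0, "rz": 0, "claw": 0.1}]}}

```text
time_s: 11.3
ee_pos: [0.5088, -0.0496, 0.1174]
eef_rot: [-3.142, -0.0, -2.507]
force: [-0.8, -0.3, -0.5]
grip_width: 0.0751
grip_force: 0.0
```

Emit:
{"fn": "step_arm", "kwargs": {"plan": [{"dx": 0, "dy": 0, "dz": 0, "rx": 0, "ry": 0, "rz": 0.0952, "claw": 0.1}, {"dx": 0, "dy": 0, "dz": 0, "rx": 0, "ry": 0, "rz": 0.0952, "claw": 0.1}, {"dx": 0, "dy": 0, "dz": 0, "rx": 0, "ry": 0, "rz": 0.0952, "claw": 0.1}, {"dx": 0, "dy": 0, "dz": 0, "rx": 0, "ry": 0, "rz": 0.0952, "claw": 0.1}, {"dx": 0, "dy": 0, "dz": 0, "rx": 0, "ry": 0, "rz": 0.0952, "claw": 0.1}, {"dx": 0, "dy": 0, "dz": 0, "rx": 0, "ry": 0, "rz": 0.0952, "claw": 0.1}, {"dx": 0, "dy": 0, "dz": 0, "rx": 0, "ry": 0, "rz": 0.0952, "claw": 0.1}, {"dx": 0, "dy": 0, "dz": 0, "rx": 0, "ry": 0, "rz": 0.0952, "claw": 0.1}, {"dx": 0, "dy": 0, "dz": 0, "rx": 0, "ry": 0, "rz": 0.0952, "claw": 0.1}, {"dx": 0, "dy": 0, "dz": 0, "rx": 0, "ry": 0, "rz": 0.0952, "claw": 0.1}]}}

```text
time_s: 12.3
ee_pos: [0.5088, -0.0496, 0.1174]
eef_rot: [-3.142, 0.0, 2.275]
force: [-0.3, 0.4, -0.3]
grip_width: 0.0846
grip_force: 0.0
```

Emit:
{"fn": "step_arm", "kwargs": {"plan": [{"dx": 0, "dy": 0, "dz": 0, "rx": 0, "ry": 0, "rz": 0.0952, "claw": 0.1}, {"dx": 0, "dy": 0, "dz": 0, "rx": 0, "ry": 0, "rz": 0.0952, "claw": 0.1}, {"dx": 0, "dy": 0, "dz": 0, "rx": 0, "ry": 0, "rz": 0.0952, "claw": 0.1}, {"dx": 0, "dy": 0, "dz": 0, "rx": 0, "ry": 0, "rz": 0.0952, "claw": 0.1}, {"dx": 0, "dy": 0, "dz": 0, "rx": 0, "ry": 0, "rz": 0.0952, "claw": 0.1}, {"dx": 0, "dy": 0, "dz": 0, "rx": 0, "ry": 0, "rz": 0.0952, "claw": 0.1}, {"dx": 0, "dy": 0, "dz": 0, "rx": 0, "ry": 0, "rz": 0.0952, "claw": 0.1}, {"dx": 0, "dy": 0, "dz": 0, "rx": 0, "ry": 0, "rz": 0.0952, "claw": 0.1}, {"dx": 0, "dy": 0, "dz": 0, "rx": 0, "ry": 0, "rz": 0.0952, "claw": 0.1}, {"dx": 0, "dy": 0, "dz": 0, "rx": 0, "ry": 0, "rz": 0.0952, "claw": 0.1}]}}

```text
time_s: 13.3
ee_pos: [0.5088, -0.0496, 0.1174]
eef_rot: [3.142, -0.0, 0.779]
force: [-0.5, -0.2, -0.3]
grip_width: 0.0848
grip_force: 0.0
```

Emit:
{"fn": "step_arm", "kwargs": {"plan": [{"dx": 0, "dy": 0, "dz": 0, "rx": 0, "ry": 0, "rz": 0.09, "claw": 0.1}, {"dx": 0, "dy": 0, "dz": 0, "rx": 0, "ry": 0, "rz": 0, "claw": 1}, {"dx": 0, "dy": 0, "dz": 0, "rx": 0, "ry": 0, "rz": 0, "claw": 1}, {"dx": 0, "dy": 0, "dz": 0, "rx": 0, "ry": 0, "rz": 0, "claw": 1}, {"dx": 0, "dy": 0, "dz": 0, "rx": 0, "ry": 0, "rz": 0, "claw": 1}, {"dx": 0, "dy": 0, "dz": 0, "rx": 0, "ry": 0, "rz": 0, "claw": 1}]}}

```text
time_s: 13.9
ee_pos: [0.5088, -0.0496, 0.1174]
eef_rot: [3.141, 0.0, 0.647]
force: [0.5, -1.2, -0.0]
grip_width: 0.0547
grip_force: 25.0
```

Emit:
{"fn": "step_arm", "kwargs": {"plan": [{"dx": 0, "dy": 0, "dz": -0.0014, "rx": 0, "ry": 0, "rz": -0.09, "claw": 1}, {"dx": 0, "dy": 0, "dz": -0.0014, "rx": 0, "ry": 0, "rz": -0.09, "claw": 1}, {"dx": 0, "dy": 0, "dz": -0.0014, "rx": 0, "ry": 0, "rz": -0.09, "claw": 1}, {"dx": 0, "dy": 0, "dz": -0.0014, "rx": 0, "ry": 0, "rz": -0.09, "claw": 1}, {"dx": 0, "dy": 0, "dz": -0.0014, "rx": 0, "ry": 0, "rz": -0.09, "claw": 1}, {"dx": 0, "dy": 0, "dz": -0.0014, "rx": 0, "ry": 0, "rz": -0.09, "claw": 1}, {"dx": 0, "dy": 0, "dz": -0.0014, "rx": 0, "ry": 0, "rz": -0.09, "claw": 1}, {"dx": 0, "dy": 0, "dz": -0.0014, "rx": 0, "ry": 0, "rz": -0.09, "claw": 1}, {"dx": 0, "dy": 0, "dz": -0.0014, "rx": 0, "ry": 0, "rz": -0.09, "claw": 1}, {"dx": 0, "dy": 0, "dz": -0.0014, "rx": 0, "ry": 0, "rz": -0.09, "claw": 1}]}}

```text
time_s: 14.9
ee_pos: [0.509, -0.0497, 0.1188]
eef_rot: [3.141, 0.0, 2.066]
force: [0.9, -0.8, -1.4]
grip_width: 0.0551
grip_force: 25.0
```

Emit:
{"fn": "step_arm", "kwargs": {"plan": [{"dx": 0, "dy": 0, "dz": -0.0014, "rx": 0, "ry": 0, "rz": -0.09, "claw": 1}, {"dx": 0, "dy": 0, "dz": -0.0014, "rx": 0, "ry": 0, "rz": -0.09, "claw": 1}, {"dx": 0, "dy": 0, "dz": -0.0014, "rx": 0, "ry": 0, "rz": -0.09, "claw": 1}, {"dx": 0, "dy": 0, "dz": -0.0014, "rx": 0, "ry": 0, "rz": -0.09, "claw": 1}, {"dx": 0, "dy": 0, "dz": -0.0014, "rx": 0, "ry": 0, "rz": -0.09, "claw": 1}, {"dx": 0, "dy": 0, "dz": -0.0014, "rx": 0, "ry": 0, "rz": -0.09, "claw": 1}, {"dx": 0, "dy": 0, "dz": 0, "rx": 0, "ry": 0, "rz": 0, "claw": 1}]}}

```text
time_s: 15.6
ee_pos: [0.5088, -0.0495, 0.1195]
eef_rot: [3.142, -0.0, 2.91]
force: [0.3, 0.1, 0.3]
grip_width: 0.0551
grip_force: 25.0
```

```bash
python3 - <<'E'
from station import telemetry
o=telemetry.get_obs();print({k:o[k] for k in("ee_pos","eef_rot","qpos","force","moment","grip_width","grip_force")})
E
```

```text
{'ee_pos': array([ 0.50883028, -0.04948989,  0.11954894]), 'eef_rot': array([ 3.14150330e+00, -1.68702459e-05,  2.91041568e+00]), 'qpos': array([-1.68655133e-01,  3.27180242e-01,  1.74168005e+00,  1.02705308e-04,
        1.07274362e+00, -1.50832355e+00]), 'force': array([0.28251252, 0.06328479, 0.30769008]), 'moment': array([ 0.09245699, -0.14063548,  0.1370076 ]), 'grip_width': 0.0551117832895964, 'grip_force': 24.998640418052673}
```

Emit:
{"fn": "step_arm", "kwargs": {"plan": [{"dx": 0, "dy": 0, "dz": -0.0014, "rx": 0, "ry": 0, "rz": -0.09, "claw": 1}, {"dx": 0, "dy": 0, "dz": -0.0014, "rx": 0, "ry": 0, "rz": -0.09, "claw": 1}, {"dx": 0, "dy": 0, "dz": 0, "rx": 0, "ry": 0, "rz": 0, "claw": 1}, {"dx": 0.03, "dy": 0, "dz": 0, "rx": 0, "ry": 0, "rz": 0, "claw": 1}, {"dx": 0.03, "dy": 0, "dz": 0.002, "rx": 0, "ry": 0, "rz": 0, "claw": 1}, {"dx": 0, "dy": 0, "dz": 0, "rx": 0, "ry": 0, "rz": 0, "claw": 1}], "grip_force": 15}}

```text
time_s: 16.2
ee_pos: [0.5024, -0.0498, 0.1196]
eef_rot: [3.142, -0.0, -3.096]
force: [0.9, 0.3, -2.6]
grip_width: 0.0552
grip_force: 15.0
```

Emit:
{"fn": "step_arm", "kwargs": {"plan": [{"dx": 0.07, "dy": -0.001, "dz": 0.006, "rx": 0, "ry": 0, "rz": 0, "claw": 1}, {"dx": 0.07, "dy": -0.002, "dz": 0.014, "rx": 0, "ry": 0, "rz": 0, "claw": 1}, {"dx": 0.08, "dy": -0.002, "dz": 0.023, "rx": 0, "ry": 0, "rz": 0, "claw": 1}, {"dx": 0.08, "dy": -0.002, "dz": 0.03, "rx": 0, "ry": 0, "rz": 0, "claw": 1}, {"dx": 0.08, "dy": -0.002, "dz": 0.039, "rx": 0, "ry": 0, "rz": 0, "claw": 1}, {"dx": 0, "dy": 0, "dz": 0, "rx": 0, "ry": 0, "rz": 0, "claw": 1}]}}

```text
time_s: 16.8
ee_pos: [0.4637, -0.0526, 0.108]
eef_rot: [3.141, -0.001, -3.093]
force: [0.0, 1.3, 0.0]
grip_width: 0.055
grip_force: 15.0
```

Emit:
{"fn": "step_arm", "kwargs": {"plan": [{"dx": 0, "dy": 0, "dz": 0, "rx": 0, "ry": 0, "rz": 0, "claw": 0}, {"dx": 0, "dy": 0, "dz": 0, "rx": 0, "ry": 0, "rz": 0, "claw": 0}, {"dx": 0, "dy": 0, "dz": 0, "rx": 0, "ry": 0, "rz": 0, "claw": 0}, {"dx": 0, "dy": 0, "dz": 0, "rx": 0, "ry": 0, "rz": 0, "claw": 0}, {"dx": 0, "dy": 0, "dz": 0, "rx": 0, "ry": 0, "rz": 0, "claw": 0}, {"dx": 0, "dy": 0, "dz": -0.3, "rx": 0, "ry": 0, "rz": 0, "claw": 0}, {"dx": 0, "dy": 0, "dz": -0.3, "rx": 0, "ry": 0, "rz": 0, "claw": 0}, {"dx": 0, "dy": 0, "dz": 0, "rx": 0, "ry": 0, "rz": 0, "claw": 0}]}}

```text
time_s: 17.6
ee_pos: [0.4664, -0.0528, 0.1718]
eef_rot: [-3.14, 0.005, -3.093]
force: [0.7, 0.1, 0.2]
grip_width: 0.0939
grip_force: 0.0
```

```bash
python3 - <<'E'
from station import telemetry, viewer
import cv2
o=telemetry.get_obs();print(o["ee_pos"],o["eef_rot"],o["qpos"],o["grip_width"],o["time_s"])
a=viewer.camera("scene")["img"][150:240,200:308]
cv2.imwrite("pics/crop3.png",cv2.resize(a,(600,500),interpolation=2)[:,:,::-1])
E
```

```text
[ 0.46638816 -0.05283417  0.17184594] [-3.14020881  0.00546424 -3.09295199] [-1.90832510e-01  1.68917941e-01  1.80680469e+00 -5.26659857e-05
  1.16023348e+00 -1.81024484e+00] 0.09390264577797376 17.6
```

View pics/crop3.png

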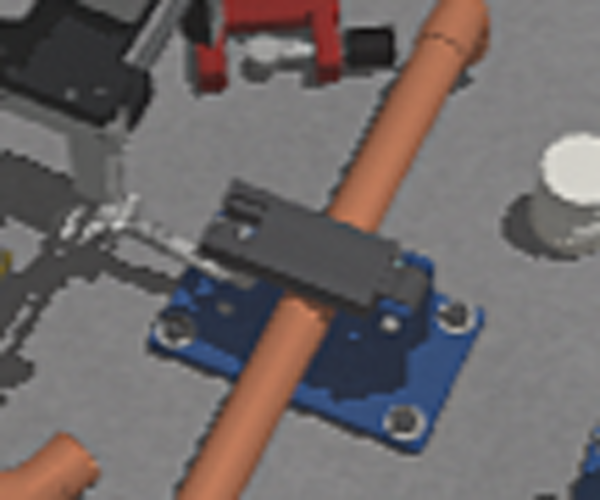

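The bolt lies outwards (crop 130,220) and the slot in the bar end (235,205) is free. The pipe is in place. Now I take the bar.

Emit:
{"fn": "step_arm", "kwargs": {"plan": [{"dx": -0.22, "dy": 0, "dz": 0, "rx": 0, "ry": 0, "rz": -0.019, "claw": 0}, {"dx": -0.22, "dy": 0, "dz": 0, "rx": 0, "ry": 0, "rz": 0, "claw": 0}, {"dx": 0, "dy": 0, "dz": 0.3, "rx": 0, "ry": 0, "rz": 0, "claw": 0}, {"dx": 0, "dy": 0, "dz": 0.3, "rx": 0, "ry": 0, "rz": 0, "claw": 0}, {"dx": 0, "dy": 0, "dz": 0.1, "rx": 0, "ry": 0, "rz": 0, "claw": 0}, {"dx": 0, "dy": 0, "dz": 0, "rx": 0, "ry": 0, "rz": 0, "claw": 0}]}}

```text
time_s: 18.25
ee_pos: [0.508, -0.0496, 0.0969]
eef_rot: [3.141, -0.003, -3.063]
force: [-0.1, -0.2, -0.3]
grip_width: 0.0938
grip_force: 0.0
```

Emit:
{"fn": "step_arm", "kwargs": {"plan": [{"dx": -0.02, "dy": 0, "dz": 0.07, "rx": 0, "ry": 0, "rz": 0, "claw": 0}, {"dx": 0, "dy": 0, "dz": 0.06, "rx": 0, "ry": 0, "rz": 0, "claw": 0.3}, {"dx": 0, "dy": 0, "dz": 0, "rx": 0, "ry": 0, "rz": 0, "claw": 1}, {"dx": 0, "dy": 0, "dz": 0, "rx": 0, "ry": 0, "rz": 0, "claw": 1}, {"dx": 0, "dy": 0, "dz": 0, "rx": 0, "ry": 0, "rz": 0, "claw": 1}, {"dx": 0, "dy": 0, "dz": 0, "rx": 0, "ry": 0, "rz": 0, "claw": 1}, {"dx": 0, "dy": 0, "dz": 0, "rx": 0, "ry": 0, "rz": 0, "claw": 1}], "grip_force": 15}}

```text
time_s: 18.95
ee_pos: [0.5109, -0.0496, 0.0857]
eef_rot: [-3.141, 0.0, -3.063]
force: [0.3, 0.1, 0.5]
grip_width: 0.0492
grip_force: 0.0
```

Emit:
{"fn": "step_arm", "kwargs": {"plan": [{"dx": 0, "dy": 0, "dz": 0.03, "rx": 0, "ry": 0, "rz": 0, "claw": 1}, {"dx": 0, "dy": 0, "dz": 0, "rx": 0, "ry": 0, "rz": 0, "claw": 1}, {"dx": 0, "dy": 0, "dz": 0, "rx": 0, "ry": 0, "rz": 0, "claw": 1}]}}

```text
time_s: 19.25
ee_pos: [0.5109, -0.0493, 0.0824]
eef_rot: [3.141, 0.0, -3.063]
force: [0.8, 3.9, 0.4]
grip_width: 0.0399
grip_force: 15.0
```

Emit:
{"fn": "step_arm", "kwargs": {"plan": [{"dx": -0.016, "dy": 0, "dz": -0.134, "rx": 0, "ry": 0, "rz": 0, "claw": 1}, {"dx": -0.036, "dy": 0, "dz": -0.13, "rx": 0, "ry": 0, "rz": 0, "claw": 1}, {"dx": -0.055, "dy": 0, "dz": -0.124, "rx": 0, "ry": 0, "rz": 0, "claw": 1}, {"dx": 0, "dy": 0, "dz": 0, "rx": 0, "ry": 0, "rz": 0, "claw": 1}]}}

```text
time_s: 19.65
ee_pos: [0.5212, -0.0486, 0.122]
eef_rot: [3.141, -0.001, -3.063]
force: [-6.7, 2.3, 2.1]
grip_width: 0.0399
grip_force: 15.0
```

Emit:
{"fn": "step_arm", "kwargs": {"plan": [{"dx": -0.073, "dy": 0, "dz": -0.113, "rx": 0, "ry": 0, "rz": 0, "claw": 1}, {"dx": -0.089, "dy": 0, "dz": -0.102, "rx": 0, "ry": 0, "rz": 0, "claw": 1}, {"dx": -0.103, "dy": 0, "dz": -0.087, "rx": 0, "ry": 0, "rz": 0, "claw": 1}, {"dx": -0.115, "dy": 0, "dz": -0.071, "rx": 0, "ry": 0, "rz": 0, "claw": 1}, {"dx": -0.124, "dy": 0, "dz": -0.052, "rx": 0, "ry": 0, "rz": 0, "claw": 1}, {"dx": 0, "dy": 0, "dz": 0, "rx": 0, "ry": 0, "rz": 0, "claw": 1}]}}

```text
time_s: 20.25
ee_pos: [0.5725, -0.0449, 0.1642]
eef_rot: [-3.141, 0.001, -3.063]
force: [-3.3, 0.1, 8.2]
grip_width: 0.0399
grip_force: 15.0
```

Emit:
{"fn": "step_arm", "kwargs": {"plan": [{"dx": -0.131, "dy": 0, "dz": -0.034, "rx": 0, "ry": 0, "rz": 0, "claw": 1}, {"dx": -0.134, "dy": 0, "dz": -0.014, "rx": 0, "ry": 0, "rz": 0, "claw": 1}, {"dx": -0.135, "dy": 0, "dz": 0.007, "rx": 0, "ry": 0, "rz": 0, "claw": 1}, {"dx": -0.132, "dy": 0, "dz": 0.027, "rx": 0, "ry": 0, "rz": 0, "claw": 1}, {"dx": -0.069, "dy": 0, "dz": 0.022, "rx": 0, "ry": 0, "rz": 0, "claw": 1}, {"dx": 0, "dy": 0, "dz": 0, "rx": 0, "ry": 0, "rz": 0, "claw": 1}]}}

```text
time_s: 20.85
ee_pos: [0.6326, -0.0407, 0.163]
eef_rot: [-3.14, 0.002, -3.063]
force: [3.0, -2.1, 2.6]
grip_width: 0.0401
grip_force: 15.0
```

Emit:
{"fn": "step_arm", "kwargs": {"plan": [{"dx": 0, "dy": 0, "dz": 0, "rx": 0, "ry": 0, "rz": 0, "claw": 0.2}, {"dx": 0, "dy": 0, "dz": 0, "rx": 0, "ry": 0, "rz": 0, "claw": 0.2}, {"dx": 0, "dy": 0, "dz": 0, "rx": 0, "ry": 0, "rz": 0, "claw": 0.2}, {"dx": 0, "dy": 0, "dz": 0, "rx": 0, "ry": 0, "rz": 0, "claw": 0.2}, {"dx": 0, "dy": 0, "dz": -0.2, "rx": 0, "ry": 0, "rz": 0, "claw": 0.2}, {"dx": 0, "dy": 0, "dz": -0.3, "rx": 0, "ry": 0, "rz": 0, "claw": 0.2}, {"dx": 0.4, "dy": 0, "dz": -0.3, "rx": 0, "ry": 0, "rz": 0, "claw": 0.2}, {"dx": 0.4, "dy": 0, "dz": 0, "rx": 0, "ry": 0, "rz": 0, "claw": 0.2}, {"dx": 0.4, "dy": 0, "dz": 0, "rx": 0, "ry": 0, "rz": 0, "claw": 0.2}, {"dx": 0.4, "dy": 0, "dz": 0, "rx": 0, "ry": 0, "rz": 0, "claw": 0.2}]}}

```text
time_s: 21.85
ee_pos: [0.4704, -0.0526, 0.2429]
eef_rot: [-3.141, 0.0, -3.063]
force: [1.2, -0.8, 1.5]
grip_width: 0.075
grip_force: 0.0
```

```bash
python3 - <<'E'
from station import telemetry, viewer
from h import *
o=telemetry.get_obs();print(o["ee_pos"],o["force"],o["time_s"])
p=viewer.camera("scene");a=p["img"][130:290,160:352]
cv2.imwrite("pics/crop4.png",cv2.resize(a,(720,600),interpolation=2)[:,:,::-1])
w=cloud(p);h=cv2.cvtColor(p["img"],cv2.COLOR_RGB2HSV).astype(int)
m=(h[...,1]<70)&(w[...,2]>.12)&(w[...,2]<.2)&(abs(w[...,1]+.042)<.03)&(w[...,0]>.58)&(w[...,0]<.68)
P=w[m];print(len(P),P.min(0),P.max(0)); hi=P[P[:,2]>.165];print(hi.mean(0))
E
```

```text
[ 0.4703966  -0.0525982   0.24287821] [ 1.16519934 -0.81374961  1.49098139] 21.85
199 [ 0.6067888  -0.06591083  0.12088969] [ 0.64635972 -0.0217952   0.18096887]
[ 0.63572461 -0.04278811  0.1734185 ]
```

View pics/crop4.png

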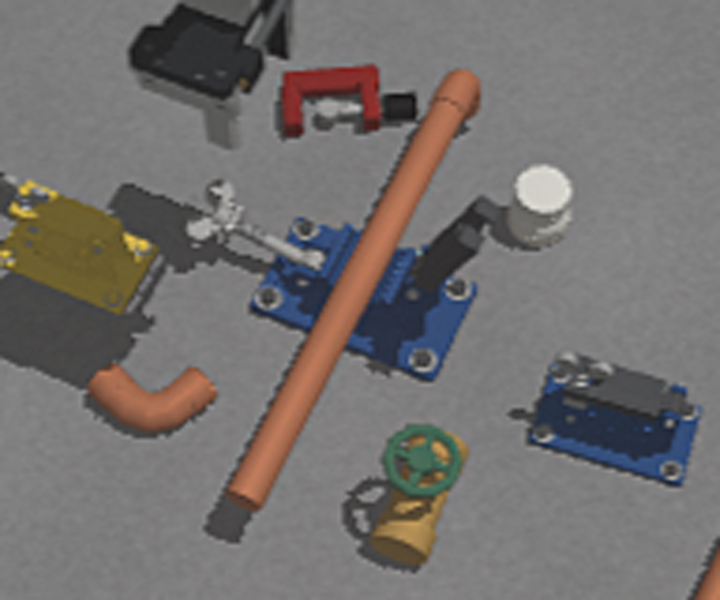

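The crop shows the bolt lying out at (235,225), the bar standing back at (450,245), the pipe in its saddle, and the bystanders unmoved.

```bash
python3 -c "
from station import hand_in
print(hand_in())"
```

```text
the job is handed in; nothing more can be done
None
```

The clamp is open and the job is handed in at about 22 s of the 61 s: the nut was unscrewed by about 430°, the eyebolt has dropped outwards, the bar is laid back by about 1.95 rad, and the pipe and bystanders are where they were.

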